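# Cover the sorting dish with the cover that fits

### The arm

A 7-joint arm with a two-finger parallel gripper is mounted at the origin on the work surface. World frame = base frame: x ahead of the robot, y to its left, z up, the work surface at z = 0. Lengths are in m, angles in rad, forces in N, time in s.
With the tool pointing down it reaches from about 0.35 to 0.9 m from the base axis. Payload 19.9 kg.
Tool frame: the origin (TCP) lies at the very end of the fingers, on their centre line; the grasp point (between the pads) lies 19 mm behind it (r.pinch_z is the distance from the TCP to the grasp point, in m); z points along the fingers, y is the line along which they close (so a half turn about z gives the same grasp; the last joint's range is limited). The gripper opens to 85 mm and grips with 20 to 120 N. Pads are 22 mm wide; open, the fingers measure 114 mm over their backs; the gripper's body (76 mm by 85 mm) begins 54 mm behind the grasp point. The pads swing forward as they close: fully open they stand 13 mm farther back than shut.
Start: joints at [-1.151, 0.417, -0.01, 1.614, 0.005, 1.111, -0.053], TCP at [0.278, 0.56, 0.231] pointing down, gripper open.
Joint ranges: [-2.81, 2.81], [-0.39, 2.02], [-1.27, 1.25], [0.06, 2.57], [-1.19, 4.33], [0.19, 2], [-2.82, 2.82]. Speed limits (rad/s): [1.89, 1.89, 2.39, 2.39, 3.01, 3.01, 3.01].

### API

Orientations are given as a rotation vector (axis times angle).
In Python, from bench import r gives the robot as it stands.
- The arm moves only by the tool jog_arm, never from a script. Its argument "commands" is a list that holds one entry, the list of rows, each a list of 7 numbers: the shift along the tool's x, y, z scaled (see below), then the turn, a rotation vector about the tool's x, y, z scaled (see below), then the finger opening in mm, from 0 to 85.4. A call has 1 to 8 rows; each row shifts and turns the commanded pose from where the row before left it, along the tool's axes as they then stand; what a row does not reach is not made up. The controller multiplies each number of a shift by 0.3 m and each number of a turn by 360 degrees. A row lasts 1/10 s, in which the tool goes at most 50 mm and 8.59 degrees, less where a joint would pass 70% of its speed; a pose out of reach is approached as far as the arm can. A call with a number of a shift or a turn outside -1 to 1 is refused whole. A call with a gripper value outside its range is refused whole. The fingers move at their own pace and stop on an object; "newtons" is the grip in N (left out, the last holds). Time passes only in rows, so rows that do not move let the fingers close. It gives the time, the measured TCP pose, the force, the opening and the grip force at its end, in the units of the state.
- r.get_obs(): the state, without advancing time (a new reading comes with each control period).
- r.camera(name): name is "scene" or "top" or "wrist"; returns the picture (480x640x3 uint8, red, green, blue); there is no depth.
- r.get_calibration(name): a dict with "camera_matrix" (3x3 intrinsics, pixels), "dist_coeffs" ([k1, k2, p1, p2, k3] as OpenCV has them; the pictures are not rectified), "origin" and "attitude" of the camera in the world; the wrist camera has in their place "tool_from_camera" (4x4, takes a point from camera to tool coordinates, whose origin is the TCP and whose axes are the flange's). Camera axes: x right, y down, z forward; pixel columns grow to the right and rows downward; lengths in m; the calibration is good to about 2 mm. A picture is of the moment at which its call begins: read the wrist's pose just before it. get_calibration takes no time and is no camera call.
- r.close_job(): hands the job in; it is judged then, once.
Trained networks look in the newest picture that a camera, given by its name, has taken for a name from the list of things; names that differ only in an ending like _2 or _b are one class to them, and where a whole thing is asked for, a point or a joint stands for the part that bears it (a point fixed in the world has none). Each returns a list of dicts, best first, with "conf" (0 to 1); they miss things now and then, are a little off and sometimes report something else, mostly with a low value. They report only what shows in the picture. A call takes as long as a camera call. They do not tell look-alikes from the thing itself.
- r.search_frame(name, camera): "xyz" ([x, y, z] in m, in world coordinates, good to about 4 mm: the middle of the surface that is visible of it).
- r.cut_out(name, camera): "pixels" (480x640 bool, what is visible of it).
The state is a dict: "t": time; "q": joint angles; "joint_vel": joint speeds; "tau": joint torques, N m; "position": TCP position; "orientation": TCP orientation; "ft_force": force on the tool from outside, world axes, zero at the start; "moment": the same for the moment, N m; "gripper_width": finger opening in m; "gripper_force": force on a finger pad.
Only numpy, scipy, OpenCV 4.12 (cv2) and the standard library are available. Lean on these libraries where they do the work, as an engineer would, in place of code of your own. Each camera call takes 0.05 s, during which the arm holds its last target. There are 200 camera calls.

### The job

Cover the white sorting dish: first swing the brass lens on its arm aside by its black grip, so that no part of the lens is over the dish any more, and leave it there. Then pick the one blue cover that fits the dish and set it down on the rim without dropping it, its plug fully home in the mouth, the cover level and let go. Leave the dish standing where it is, and do not disturb the other two covers, the flask or the probe.

Things in the scene. Friction and masses are not known exactly. Their poses are not given: they have to be found in the camera images.
- dish: Loose round white polymer dish with dark beetles in it, 110 mm across at the rim, 40 mm tall, wall 5 mm, so the open mouth is 100 mm across at the top (94 mm at the floor); about 250 g. Origin: centre of its underside, z up.
- dish_rim (a point): Centre of the dish's mouth at rim height, 40 mm above the dish's origin.
- cover_small: The smallest of three look-alike loose blue covers, lying knob up: flange 96 mm across, 5 mm thick; plug under it 80 mm across, 7 mm deep (foot tapered); central upright round white knob 22 mm across, 32 mm tall; 100 g. Origin: centre of the plug's underside, z up; flange top at 12 mm, knob top at 44 mm. Too small: it would drop into the dish.
- cover_middle: The middle one of three look-alike loose blue covers, lying knob up: flange 114 mm across, 5 mm thick; plug under it 92 mm across, 7 mm deep (foot tapered); central upright round white knob 22 mm across, 32 mm tall; 130 g. Origin: centre of the plug's underside, z up; flange top at 12 mm, knob top at 44 mm. This is the one that fits: plug in the mouth, flange resting on the rim.
- cover_middle_seat (a point): Centre of the underside of the middle cover's flange, 7 mm above that cover's origin; at the centre of the dish's mouth when the cover is home.
- cover_large: The largest of three look-alike loose blue covers, lying knob up: flange 132 mm across, 5 mm thick; plug under it 110 mm across, 7 mm deep (foot tapered); central upright round white knob 22 mm across, 32 mm tall; 170 g. Origin: centre of the plug's underside, z up; flange top at 12 mm, knob top at 44 mm. Too large: its plug does not enter the mouth.
- lens (a joint): Angle of the lens arm about its upright post: 0 points along the stand's own -x; grows clockwise seen from above (the lens moves to the robot's left, +y), from -1.5 to 1.5 rad. Starts within 0.2 of 0, with the lens over the dish. Light friction (about 0.12 N m) keeps it where it is left.
- lens_pivot (a point): On the post's axis, 150 mm above the desk; its x, y is the arm's hinge axis (vertical), and its axes are the stand's. The fixed stand has a round foot 80 mm across and a 16 mm post, and stands beyond the dish.
- lens_center (a point): Centre of the lens, 180 mm from the hinge axis; the brass ring is 98 mm across and lies level from 150 to 162 mm above the desk. The arm between it and the post is a 10 mm brass bar.
- lens_grip (a point): Point to pinch on the upright round black grip, 16 mm across, at the free end of the lens arm, 234 mm from the hinge axis. The grip rises from 162 to 207 mm above the desk; this point is at 190 mm.
- insect_box: Bystander, fixed: mahogany insect box with a closed glass lid, 200 x 150 mm and 67 mm tall, to the left. Origin: centre of its underside.
- flask: Bystander, loose: upright pewter flask at the left, 72 mm across, 134 mm tall. Origin: centre of its underside, z up.
- probe: Bystander, loose: chrome probe 160 mm long and 10 mm thick lying along its own x on the desk to the left. Origin: on the desk below its middle.
Not all that is in view belongs to the job. Leave any green or red look-alike of the cover_middle alone.

How it is judged:
By the outcome, as a careful person would: the job done as asked, in the order asked, and still so for the second after the job is handed in, with the robot touching nothing.
It also fails if it takes over 61 s, if anything falls off the work surface, if the arm or the gripper's body presses on something with over 40 N, if the wrist force passes 120 N, or if a joint passes its speed limit or range.

## Working session

There is one attempt and no reset: what is moved stays moved. The work goes in short steps, Python scripts to look and compute and a tool call to move; the robot and the scene stay as the last step left them, time stands still between calls to the robot, and variables do not carry over. Pictures are saved under pics/ and viewed, at most 10 in all, crops included, and the job is handed in when it is done.

Besides the shell and the picture viewer there is one more tool, called after "Call:" as name(argument=value, ...) on one line, values as JSON. jog_arm: Moves the arm, as the interface text tells. Shifts and turns lie within -1 to 1; 1 stands for 0.3 m of shift or 360 degrees of turn. Its arguments: {"type":"object","properties":{"commands":{"type":"array","items":{"type":"array","items":{"type":"array","items":{"type":"number"}}}},"newtons":{"type":"number"}},"required":["commands"]}

```bash
mkdir -p pics; cat > h.py <<'E'
from bench import r
import numpy as np, cv2
from scipy.spatial.transform import Rotation as R
def ray(cam,uv):
    c=r.get_calibration(cam); K=np.array(c["camera_matrix"]);d=np.array(c["dist_coeffs"])
    p=cv2.undistortPoints(np.array(uv,float).reshape(-1,1,2),K,d).reshape(-1,2)
    v=np.c_[p,np.ones(len(p))]
    A=np.array(c["attitude"]); A=A if A.shape==(3,3) else R.from_rotvec(A).as_matrix()
    return np.array(c["origin"]),v@A.T
def onz(cam,uv,z):
    o,v=ray(cam,uv); return o+v*((z-o[2])/v[:,2])[:,None]
def save(cam,n):
    im=r.camera(cam); cv2.imwrite(f"pics/{n}.png",im[:,:,::-1]); return im
E
python3 - <<'E'
from h import *
o=r.get_obs(); print(o["t"],o["position"],o["orientation"],o["gripper_width"],r.pinch_z)
for c in("top","scene"):
    save(c,c+"0"); k=r.get_calibration(c); print(c,k["origin"],k["attitude"])
    for n in("dish","cover_small","cover_middle","cover_large","lens_center","lens_grip","lens_pivot","insect_box","flask","probe"):
        print(n,[(np.round(d["xyz"],3).tolist(),round(d["conf"],2)) for d in r.search_frame(n,c)][:4])
E
```

```text
0.0 [0.27773141 0.55951023 0.23065735] [-7.17283165e-01 -3.05834972e+00  1.93108986e-03] 0.08548833755521278 0.0187
top [0.41490478 0.0318053  1.28369373] [-2.125234    2.16469485 -0.10620793]
dish [([0.522, 0.05, 0.013], 0.92), ([0.532, 0.112, 0.16], 0.47)]
cover_small [([0.532, -0.284, 0.013], 0.73), ([0.532, 0.112, 0.16], 0.32)]
cover_middle [([0.377, 0.022, 0.011], 0.75), ([0.521, 0.052, 0.01], 0.65), ([0.368, -0.299, 0.013], 0.61), ([0.423, -0.142, 0.012], 0.57)]
cover_large [([0.651, -0.165, 0.014], 0.91)]
lens_center [([0.531, 0.109, 0.155], 0.85)]
lens_grip [([0.529, 0.11, 0.162], 0.77)]
lens_pivot [([0.55, 0.112, 0.16], 0.62), ([0.529, 0.108, 0.16], 0.28)]
insect_box [([0.422, 0.417, 0.062], 0.97)]
flask [([0.628, 0.34, 0.081], 0.65)]
probe [([0.44, 0.269, 0.01], 0.71)]
scene [ 1.2287984  -0.06506111  1.24648213] [-2.06627168 -1.71827785  0.49633603]
dish [([0.531, 0.078, 0.007], 0.77)]
cover_small [([0.538, -0.283, 0.013], 0.78)]
cover_middle [([0.427, -0.144, 0.013], 0.88), ([0.381, 0.02, 0.017], 0.88), ([0.377, -0.299, 0.011], 0.8), ([0.532, 0.08, 0.006], 0.49)]
cover_large [([0.659, -0.169, 0.011], 0.86)]
lens_center [([0.534, 0.106, 0.159], 0.97)]
lens_grip [([0.657, -0.164, 0.011], 0.57), ([0.538, 0.104, 0.158], 0.56)]
lens_pivot [([0.572, 0.121, 0.158], 0.93), ([0.532, 0.112, 0.155], 0.6)]
insect_box [([0.447, 0.414, 0.062], 0.57)]
flask [([0.653, 0.342, 0.077], 0.72)]
probe [([0.452, 0.272, 0.012], 0.72)]
```

View pics/top0.png

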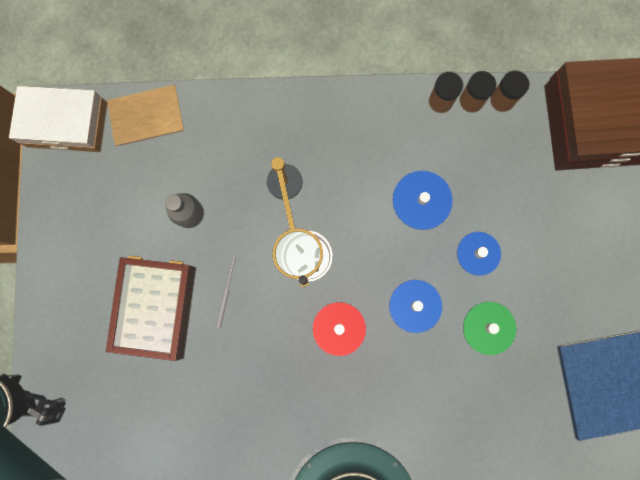

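View pics/scene0.png

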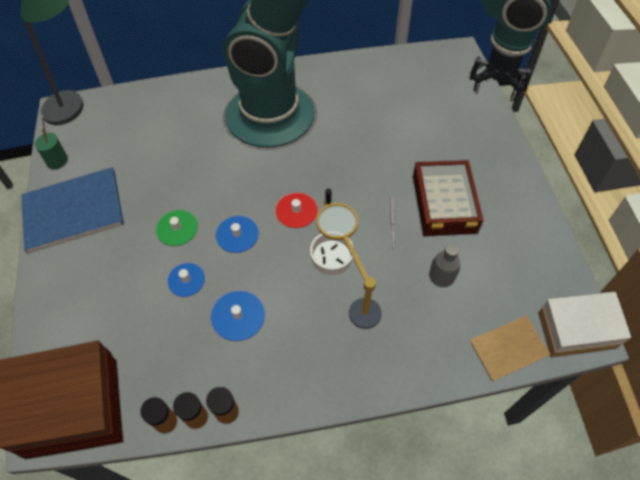

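Top view: lens ring (298,254) over dish (307,256), grip (303,281), post (278,163). The blue covers are at (422,200) large, (479,253) small and (415,306) middle; the red one and the green one are decoys. The scene view agrees with this.

```bash
cat > m.py <<'E'
from h import *
from scipy.optimize import least_squares
def fitc(p,rad=None):
    f=lambda s:np.hypot(p[:,0]-s[0],p[:,1]-s[1])-(rad or s[2])
    s=least_squares(f,[*p[:,:2].mean(0),.05],loss="soft_l1",f_scale=.002).x
    return s, np.abs(f(s)).mean()
def contour(m):
    c=max(cv2.findContours(m.astype(np.uint8),0,cv2.CHAIN_APPROX_NONE)[0],key=cv2.contourArea)
    return c.reshape(-1,2)
def blobs(im,kind):
    hsv=cv2.cvtColor(im,cv2.COLOR_RGB2HSV)
    lo,hi={"blue":((105,150,80),(125,255,255)),"red":((0,150,80),(8,255,255)),"white":((0,0,195),(180,45,255)),"black":((0,0,0),(180,255,45)),"brass":((12,110,100),(30,255,255))}[kind]
    m=cv2.inRange(hsv,lo,hi); n,l,s,c=cv2.connectedComponentsWithStats(m)
    return [(l==i,s[i],c[i]) for i in range(1,n) if s[i][4]>30]
E
python3 - <<'E'
from m import *
for cam in("top","scene"):
    im=cv2.imread(f"pics/{cam}0.png")[:,:,::-1].copy()
    for m,s,c in blobs(im,"blue"):
        if s[4]<600 or s[4]>5000: continue
        p=onz(cam,contour(m),.012); print(cam,"blue",np.round(c),fitc(p))
    for k in("white","black","brass"):
        for m,s,c in blobs(im,k):
            q=onz(cam,[c],.044)[0]
            if .33<q[0]<.9 and abs(q[1])<.32: print(cam,k,s,np.round(c,1),np.round(q,4),np.round(onz(cam,[c],.207)[0],4))
E
python3 - <<'E'
import cv2,numpy as np
a=cv2.imread("pics/top0.png")[140:300,230:350]; b=cv2.imread("pics/scene0.png")[180:340,290:410]
cv2.imwrite("pics/c.png",np.hstack([cv2.resize(x,None,fx=3.3,fy=3.3,interpolation=2) for x in(a,b)]))
E
```

```text
top blue [422. 200.] (array([ 0.65359485, -0.16568196,  0.06331395]), np.float64(0.0005445466974143882))
top blue [478. 253.] (array([ 0.53360667, -0.28378511,  0.0454286 ]), np.float64(0.000539626412334162))
top blue [415. 306.] (array([ 0.42282291, -0.14229273,  0.05394298]), np.float64(0.0005213571341748785))
top white [420 192  10  10  82] [424.5 196.7] [ 0.654 -0.166  0.044] [ 0.6225 -0.14    0.207 ]
top white [308 231  25  51 419] [322.4 259.4] [0.5235 0.0548 0.044 ] [0.5092 0.0518 0.207 ]
top white [ 276  232   44   44 1461] [297.1 253.3] [0.5376 0.1083 0.044 ] [0.5215 0.0983 0.207 ]
top white [478 247  10  10  83] [482.4 251.6] [ 0.5334 -0.2842  0.044 ] [ 0.5178 -0.2426  0.207 ]
top white [413 301  10  10  84] [417.4 305.6] [ 0.4227 -0.1424  0.044 ] [ 0.4217 -0.1195  0.207 ]
top white [334 325  10  10  76] [338.8 329.2] [0.3768 0.0231 0.044 ] [0.3818 0.0243 0.207 ]
top white [489 324  10  10  83] [493.5 328.3] [ 0.3723 -0.2995  0.044 ] [ 0.3779 -0.256   0.207 ]
top black [468  85  19  14  57] [474.8  93.9] [ 0.8817 -0.2866  0.044 ] [ 0.8203 -0.2448  0.207 ]
top brass [272 158
[... 275 characters left out ...]
607943708))
scene blue [237. 316.] (array([ 0.65566708, -0.16721814,  0.06210984]), np.float64(0.0005481223076160067))
scene white [313 241  38  27 578] [331.9 254.6] [0.5516 0.0847 0.044 ] [0.6434 0.0644 0.207 ]
scene white [232 306   8   7  41] [235.5 309.1] [ 0.6549 -0.1669  0.044 ] [ 0.7327 -0.1531  0.207 ]
scene black [326 190   5  13  51] [327.9 196.5] [0.3756 0.1089 0.044 ] [0.4913 0.0853 0.207 ]
scene black [208 390  26  26 252] [218.2 403.4] [ 0.8729 -0.2306  0.044 ] [ 0.9211 -0.2081  0.207 ]
scene black [174 394  27  27 541] [187.1 406.7] [ 0.8692 -0.299   0.044 ] [ 0.9179 -0.2673  0.207 ]
scene brass [316 203  59  86 481] [349.5 247. ] [0.5383 0.1321 0.044 ] [0.6319 0.1053 0.207 ]
```

View pics/c.png

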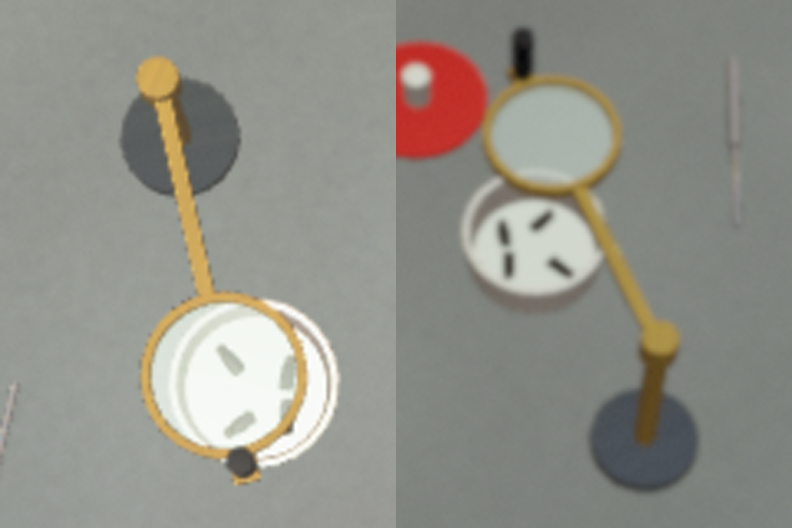

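```bash
python3 - <<'E'
from m import *
P={"grip.207":(.206,(303.6,279.7),(328.5,190.8)),"ring":(.158,(297.9,253.9),(337.6,220.6)),"foot":(.008,(284.8,181.5),(365.5,313.3))}
for n,(z,a,b) in P.items():
    print(n,onz("top",[a],z).round(4),onz("scene",[b],z).round(4))
o=r.get_obs();Rm=R.from_rotvec(o["orientation"]).as_matrix();print(Rm.round(3),o["position"])
E
```

```text
grip.207 [[0.4727 0.087  0.206 ]] [[0.4751 0.0898 0.206 ]]
ring [[0.5251 0.0997 0.158 ]] [[0.5286 0.1013 0.158 ]]
foot [[0.7018 0.1359 0.008 ]] [[0.7062 0.1371 0.008 ]]
[[-0.896  0.445  0.   ]
 [ 0.445  0.896 -0.   ]
 [-0.    -0.    -1.   ]] [0.27790194 0.55981823 0.23128553]
```

Call:
jog_arm(commands=[[[-0.1,-0.0875,-0.02,0,0,0,60],[-0.1,-0.0875,-0.02,0,0,0,60],[-0.1,-0.0875,-0.02,0,0,0,60],[-0.1,-0.0875,0,0,0,0,60],[-0.1,-0.0875,0,0,0,0,60],[-0.1,-0.0875,0,0,0,0,60],[-0.1,-0.0875,0,0,0,0,60],[-0.1,-0.0875,0,0,0,0,60]]])

```text
t: 1.9
position: [0.3999, 0.2634, 0.2495]
orientation: [0.717, 3.058, 0.001]
ft_force: [0.8, -0.1, -0.1]
gripper_width: 0.0601
gripper_force: 0.0
```

Call:
jog_arm(commands=[[[-0.1,-0.0875,0,0,0,0,60],[-0.1,-0.0875,0,0,0,0,60],[-0.1,-0.0875,0,0,0,0,60],[0,0,0,0,0,-0.0212,60],[0,0,0,0,0,-0.0212,60],[0,0,0,0,0,-0.0212,60],[0,0,0,0,0,-0.0212,60],[0,0,0,0,0,-0.0212,60]]])

```text
t: 2.7
position: [0.4451, 0.1544, 0.2494]
orientation: [-0.33, 3.124, 0.0]
ft_force: [0.5, -0.6, -0.5]
gripper_width: 0.0596
gripper_force: 0.0
```

```bash
cat >> h.py <<'E'
def go(x,y,z,yang=None):
    "print scaled tool shift to world target, and turn about z to bring tool y to angle yang (deg)"
    o=r.get_obs();M=R.from_rotvec(o["orientation"]).as_matrix();p=np.array(o["position"])
    d=M.T@(np.array([x,y,z])-p); a=np.degrees(np.arctan2(M[1,1],M[0,1]))
    print("t",round(o["t"],2),"p",p.round(4),"yang",a.round(1),"tilt",M[:,2].round(3),"shift/0.3",(d/.3).round(4),"norm",np.linalg.norm(d).round(4),"w",o["gripper_width"],"F",np.round(o["ft_force"],1),o["gripper_force"])
    print(M[:2,:2].round(3).tolist())
    if yang is not None: print("turn",round((a-yang)/360,4))
E
python3 -c "
from h import *
go(.474,.0885,.25,101.8)"
```

```text
t 2.7 p [0.4451 0.1544 0.2494] yang 102.1 tilt [ 0.  0. -1.] shift/0.3 [-0.0482 -0.2351 -0.002 ] norm 0.072 w 0.05958597203098967 F [ 0.5 -0.6 -0.5] 0.0
[[-0.978, -0.209], [-0.209, 0.978]]
turn 0.0008
```

Call:
jog_arm(commands=[[[-0.0241,-0.1175,0,0,0,0,60],[-0.0241,-0.1175,0,0,0,0,60],[0,0,0.06,0,0,0,60],[0,0,0.06,0,0,0,60],[0,0,0.06,0,0,0,60],[0,0,0.06,0,0,0,60],[0,0,0,0,0,0,60]]])

```text
t: 3.4
position: [0.4726, 0.0881, 0.1757]
orientation: [0.321, -3.122, 0.001]
ft_force: [0.9, -1.0, 0.4]
gripper_width: 0.06
gripper_force: 0.0
```

```bash
python3 -c "
from h import *
go(.474,.0885,.175,101.8); save('wrist','w1')"
```

```text
t 3.4 p [0.4726 0.0881 0.1757] yang 101.8 tilt [-0.003 -0.001 -1.   ] shift/0.3 [-0.0049  0.0004  0.0022] norm 0.0016 w 0.060039748022512454 F [ 0.9 -1.   0.4] 0.0
[[-0.979, -0.204], [-0.204, 0.979]]
turn -0.0001
```

View pics/w1.png

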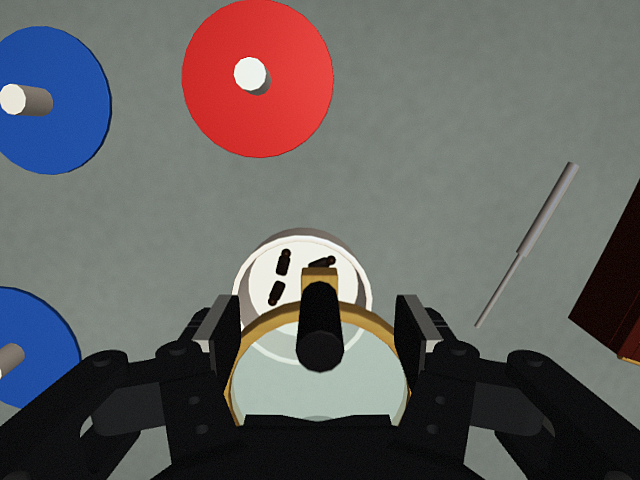

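The grip stands centred between the open fingers, at about (320,330). I'll close on it now.

Call:
jog_arm(commands=[[[0,0,0,0,0,0,5],[0,0,0,0,0,0,5],[0,0,0,0,0,0,5],[0,0,0,0,0,0,5],[0,0,0,0,0,0,5],[0,0,0,0,0,0,5]]], newtons=30)

```text
t: 4.05
position: [0.4739, 0.0885, 0.178]
orientation: [-0.322, 3.124, 0.0]
ft_force: [-2.0, -0.9, 6.5]
gripper_width: 0.0153
gripper_force: 29.5
```

Call:
jog_arm(commands=[[[-0.00146,0.0477,0,0,0,0.00972,5],[-0.00146,0.0477,0,0,0,0.00972,5],[-0.00146,0.0477,0,0,0,0.00972,5],[-0.00146,0.0477,0,0,0,0.00972,5],[-0.00146,0.0477,0,0,0,0.00972,5],[-0.00146,0.0477,0,0,0,0.00972,5],[-0.00146,0.0477,0,0,0,0.00972,5]]])

```text
t: 4.75
position: [0.4749, 0.1885, 0.1781]
orientation: [0.352, 3.121, 0.001]
ft_force: [3.1, -1.5, 4.1]
gripper_width: 0.0153
gripper_force: 29.4
```

Call:
jog_arm(commands=[[[-0.00146,0.0477,0,0,0,0.00972,5],[-0.00146,0.0477,0,0,0,0.00972,5],[-0.00146,0.0477,0,0,0,0.00972,5],[-0.00146,0.0477,0,0,0,0.00972,5],[-0.00146,0.0477,0,0,0,0.00972,5],[-0.00146,0.0477,0,0,0,0.00972,5],[-0.00146,0.0477,0,0,0,0.00972,5],[0,0,0,0,0,0,5]]])

```text
t: 5.55
position: [0.518, 0.279, 0.178]
orientation: [1.005, 2.974, 0.002]
ft_force: [1.2, -0.7, 9.3]
gripper_width: 0.0151
gripper_force: 30.2
```

Call:
jog_arm(commands=[[[0,0,0,0,0,0,60],[0,0,0,0,0,0,60],[0,0,0,0,0,0,60],[0,0,0,0,0,0,60],[0,0,-0.06,0,0,0,60],[0,0,-0.1,0,0,0,60],[0,0,-0.12,0,0,0,60],[0,0,0,0,0,0,60]]])

```text
t: 6.35
position: [0.5181, 0.2786, 0.2658]
orientation: [1.002, 2.974, 0.008]
ft_force: [0.5, 0.1, -0.0]
gripper_width: 0.0599
gripper_force: 0.0
```

```bash
python3 - <<'E'
from m import *
for cam in("top","scene"):
    im=save(cam,cam+"1")
    print(cam,[(np.round(d["xyz"],3),d["conf"]) for d in r.search_frame("dish",cam)+r.search_frame("lens_center",cam)])
    m=max((d for d in r.cut_out("dish",cam)),key=lambda d:d["conf"])["pixels"]
    c=contour(m); print("outer",fitc(onz(cam,c,.04)),fitc(onz(cam,c,.04),.055))
    for b,s,cc in blobs(im,"white"):
        if s[4]>300:
            q=onz(cam,contour(b),.04); print(cc,s[4],fitc(q)); 
a=cv2.imread("pics/top1.png")[200:320,200:380]; b=cv2.imread("pics/scene1.png")[180:300,270:450]
cv2.imwrite("pics/c1.png",np.vstack([cv2.resize(x,None,fx=2.4,fy=2.4,interpolation=2) for x in(a,b)]))
go(.424,-.143,.15,90)
E
```

```text
top [(array([0.53 , 0.091, 0.01 ]), 0.63), (array([0.566, 0.237, 0.156]), 0.84)]
outer (array([0.53293019, 0.08881734, 0.05329445]), np.float64(0.0006328348923672081)) (array([0.53290465, 0.0887941 , 0.05      ]), np.float64(0.0017045144385882856))
[ 51.50562335 114.13711414] 4179 (array([0.86870514, 0.66205036, 0.09092964]), np.float64(0.012869537656062845))
[221.53641933 237.23485364] 1469 (array([0.57593584, 0.27075616, 0.04584699]), np.float64(0.0005640367699992879))
[307.05824176 255.96153846] 1820 (array([0.53289102, 0.08903461, 0.05449024]), np.float64(0.0005048314378226902))
[164.95884146 414.28506098] 656 (array([0.13221843, 0.35092497, 0.09536332]), np.float64(0.008367496476574084))
scene [(array([0.526, 0.088, 0.012]), 0.9), (array([0.654, 0.344, 0.08 ]), 0.41), (array([0.568, 0.236, 0.158]), 0.91)]
outer (array([0.54190395, 0.08525553, 0.05831598]), np.float64(0.002854961361245426)) (array([0.54085665, 0.08540703, 0.05      ]), np.float64(0.0038019708288873745))
[612.40033223  13.9269103 ] 602 (array([-0.27599378,  1.32942611,  0.08290929]), np.float64(0.014333429427843604))
[631.49230769  75.91208791] 455 (array([0.06276305, 1.22406755, 0.0617146 ]), np.float64(0.016773492351175083))
[331.77650897 254.65579119] 613 (array([0.54789158, 0.08064627, 0.03828994]), np.float64(0.006305161626871492))
[588.57831325 318.28605852] 2905 (array([0.84003394, 0.6632387 , 0.08680676]), np.float64(0.012721410878338849))
t 6.75 p [0.5162 0.2778 0.2606] yang 52.8 tilt [-0.001 -0.001 -1.   ] shift/0.3 [-0.604  -1.3026  0.37  ] norm 0.4448 w 0.05967209966893864 F [-0.2 -0.7  0.5] 0.0
[[-0.796, 0.605], [0.605, 0.796]]
turn -0.1034
```

View pics/c1.png

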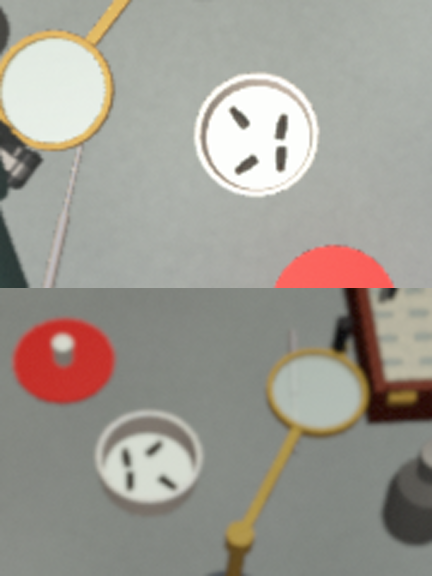

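Lens now well clear: ring at crop (55,90), dish at crop (256,134) in the top panel. Dish measured at (0.533, 0.089) with rim radius 54.5 mm. Next is the middle cover.

Call:
jog_arm(commands=[[[-0.0549,-0.1184,0,0,0,0,60],[-0.0549,-0.1184,0,0,0,0,60],[-0.0549,-0.1184,0,0,0,0,60],[-0.0549,-0.1184,0,0,0,0,60],[-0.0549,-0.1184,0,0,0,0,60],[-0.0549,-0.1184,0,0,0,0,60],[-0.0549,-0.1184,0,0,0,0,60],[-0.0549,-0.1184,0,0,0,0,60]]])

```text
t: 7.55
position: [0.4488, -0.0295, 0.2612]
orientation: [-1.003, -2.977, 0.0]
ft_force: [0.7, -0.8, -0.7]
gripper_width: 0.0597
gripper_force: 0.0
```

Call:
jog_arm(commands=[[[-0.0549,-0.1184,0,0,0,0,60],[-0.0549,-0.1184,0,0,0,0,60],[-0.0549,-0.1184,0,0,0,0,60],[0,0,0.12,0,0,0,60],[0,0,0.12,0,0,0,60],[0,0,0.12,0,0,0,60],[0,0,0,0,0,0,60]]])

```text
t: 8.25
position: [0.422, -0.1424, 0.1501]
orientation: [-1.001, -2.971, 0.004]
ft_force: [0.4, -0.0, 0.4]
gripper_width: 0.06
gripper_force: 0.0
```

```bash
cat >> m.py <<'E'
def wray(uv,z):
    o=r.get_obs();M=R.from_rotvec(o["orientation"]).as_matrix();p=np.array(o["position"])
    c=r.get_calibration("wrist");T=np.array(c["tool_from_camera"])
    q=cv2.undistortPoints(np.array(uv,float).reshape(-1,1,2),np.array(c["camera_matrix"]),np.array(c["dist_coeffs"])).reshape(-1,2)
    v=np.c_[q,np.ones(len(q))]@(M@T[:3,:3]).T; s=p+M@T[:3,3]
    return s+v*((z-s[2])/v[:,2])[:,None]
E
python3 - <<'E'
from m import *
im=save("wrist","w2")
for k,z in(("blue",.012),("white",.044)):
    for b,s,c in blobs(im,k):
        if s[4]>1000: print(k,s,c.round(),fitc(wray(contour(b),z)))
go(.424,-.143,.017)
E
```

```text
blue [  240   152   152   150 16725] [316. 226.] (array([ 0.42318168, -0.14410208,  0.05678015]), np.float64(0.0001976615185331296))
blue [ 223  376   95   50 3018] [267. 399.] (array([ 0.51931747, -0.27195106,  0.0306098 ]), np.float64(0.00654686278716978))
blue [ 466  425   47   55 1687] [487. 453.] (array([ 0.68889534, -0.14510262,  0.0269253 ]), np.float64(0.0055870695410972))
white [ 608  108   32  131 2313] [626. 175.] (array([0.53080001, 0.08468913, 0.04861294]), np.float64(0.006935003198522389))
t 8.3 p [ 0.4232 -0.1428  0.1525] yang 52.7 tilt [-0.004 -0.001 -1.   ] shift/0.3 [-0.0036  0.0024  0.4515] norm 0.1355 w 0.05994972608546778 F [ 0.9 -0.4  0.5] 0.0
[[-0.796, 0.605], [0.605, 0.796]]
```

View pics/w2.png

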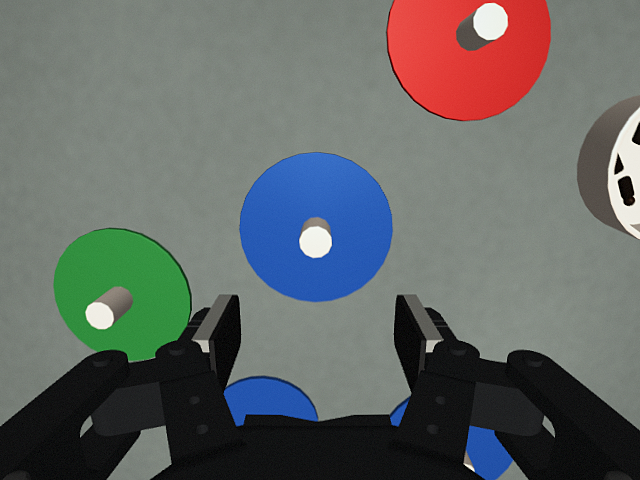

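The middle cover sits at (316,226), flange radius 56.8 mm, and the tool is above it. Now descend.

Call:
jog_arm(commands=[[[-0.0026,0,0.11,0,0,0,60],[0,0,0.11,0,0,0,60],[0,0,0.1,0,0,0,60],[0,0,0.08,0,0,0,60],[0,0,0.04,0,0,0,60],[0,0,0,0,0,0,60]]])

```text
t: 8.9
position: [0.4254, -0.1432, 0.0217]
orientation: [-1.002, -2.977, -0.0]
ft_force: [0.2, 0.3, 0.9]
gripper_width: 0.0605
gripper_force: 0.0
```

Call:
jog_arm(commands=[[[0,0,0,0,0,0,60]]])

```text
t: 9.0
position: [0.4259, -0.1434, 0.0227]
orientation: [1.002, 2.976, 0.001]
ft_force: [-0.6, 0.3, -1.3]
gripper_width: 0.0598
gripper_force: 0.0
```

Call:
jog_arm(commands=[[[0,0,0,0,0,0,60]]])

```text
t: 9.1
position: [0.426, -0.1433, 0.0227]
orientation: [1.002, 2.975, 0.001]
ft_force: [-0.2, -0.5, -0.3]
gripper_width: 0.0599
gripper_force: 0.0
```

Call:
jog_arm(commands=[[[0.004,-0.003,0.0183,0,0,0,60],[0,0,0,0,0,0,60],[0,0,0,0,0,0,10],[0,0,0,0,0,0,10],[0,0,0,0,0,0,10],[0,0,0,0,0,0,10],[0,0,0,0,0,0,10],[0,0,0,0,0,0,10]]], newtons=40)

```text
t: 9.9
position: [0.4235, -0.1432, 0.016]
orientation: [1.003, 2.977, 0.0]
ft_force: [-2.4, 0.2, 6.4]
gripper_width: 0.021
gripper_force: 38.8
```

Gripped. Lift and check.

Call:
jog_arm(commands=[[[0,0,-0.03,0,0,0,10],[0,0,-0.06,0,0,0,10],[0,0,-0.1,0,0,0,10],[0,0,-0.1,0,0,0,10],[0,0,-0.08,0,0,0,10],[0,0,0,0,0,0,10],[0,0,0,0,0,0,10]]])

```text
t: 10.6
position: [0.4236, -0.143, 0.1272]
orientation: [1.002, 2.977, 0.001]
ft_force: [0.4, 0.5, -1.8]
gripper_width: 0.021
gripper_force: 39.3
```

```bash
python3 - <<'E'
from m import *
im=save("wrist","w3")
go(.5335,.0886,.13)
z=r.get_obs()["position"][2]-.016+.012
for b,s,c in blobs(im,"blue"):
    if s[4]>3000: print(s,c.round(),fitc(wray(contour(b),z)))
E
```

```text
t 10.65 p [ 0.4232 -0.1429  0.1266] yang 52.8 tilt [-0.  0. -1.] shift/0.3 [ 0.1739  0.837  -0.0115] norm 0.2565 w 0.02096348397331828 F [ 0.7 -0.5 -1.3] 39.29044425487518
[[-0.796, 0.605], [0.605, 0.796]]
[  180   160   275   194 35360] [317. 251.] (array([ 0.41683317, -0.13727318,  0.05099543]), np.float64(0.01082128252370959))
[ 276  356   83   65 3547] [316. 392.] (array([ 0.45669629, -0.16801493,  0.01636639]), np.float64(0.002380913648150577))
```

View pics/w3.png

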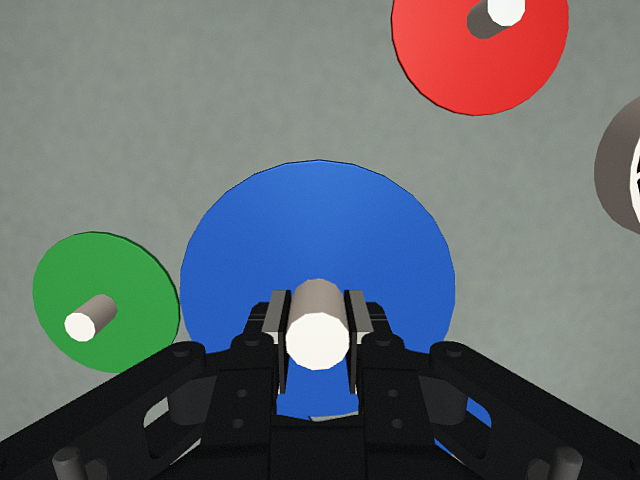

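The cover is held level at (317,251), with the knob between the pads. Next I'll go part way and measure the dish with the wrist camera.

Call:
jog_arm(commands=[[[0.0193,0.06,0,0,0,0,10],[0.0193,0.093,0,0,0,0,10],[0.0193,0.06,0,0,0,0,10],[0,0,0,0,0,0,10],[0,0,0,0,0,0,10]]])

```text
t: 11.15
position: [0.4477, -0.0819, 0.126]
orientation: [-1.002, -2.976, 0.002]
ft_force: [0.4, -0.1, -0.6]
gripper_width: 0.0204
gripper_force: 39.4
```

```bash
python3 - <<'E'
from m import *
im=save("wrist","w4")
go(.5337,.0884,.127)
z=r.get_obs()["position"][2]-.016+.012
for b,s,c in blobs(im,"blue"):
    if s[4]>3000:
        q=contour(b); q=q[q[:,1]<290]; print(s,c.round(),fitc(wray(q,z),.057))
for b,s,c in blobs(im,"white"):
    if s[4]>1000: print("w",s,c.round(),fitc(wray(contour(b),.04)))
g=cv2.cvtColor(im,cv2.COLOR_RGB2GRAY)
E
```

```text
t 11.2 p [ 0.4477 -0.0823  0.1262] yang 52.7 tilt [-0.001 -0.001 -1.   ] shift/0.3 [ 0.1163  0.6266 -0.0034] norm 0.1912 w 0.02064007645170517 F [ 0.2 -0.3 -0.2] 39.394508600234985
[[-0.796, 0.605], [0.605, 0.796]]
[  180   160   275   194 35345] [317. 251.] (array([ 0.44732922, -0.08148326,  0.05      ]), np.float64(0.008215810440721002))Traceback (most recent call last):
  File "<stdin>", line 7, in <module>
  File "m.py", line 18, in wray
    q=cv2.undistortPoints(np.array(uv,float).reshape(-1,1,2),np.array(c["camera_matrix"]),np.array(c["dist_coeffs"])).reshape(-1,2)
      ~~~~~~~~~~~~~~~~~~~^^^^^^^^^^^^^^^^^^^^^^^^^^^^^^^^^^^^^^^^^^^^^^^^^^^^^^^^^^^^^^^^^^^^^^^^^^^^^^^^^^^^^^^^^^^^
cv2.error: OpenCV(4.12.0) /io/opencv/modules/calib3d/src/undistort.dispatch.cpp:347: error: (-215:Assertion failed) CV_IS_MAT(_src) && CV_IS_MAT(_dst) && (_src->rows == 1 || _src->cols == 1) && (_dst->rows == 1 || _dst->cols == 1) && _src->cols + _src->rows - 1 == _dst->rows + _dst->cols - 1 && (CV_MAT_TYPE(_src->type) == CV_32FC2 || CV_MAT_TYPE(_src->type) == CV_64FC2) && (CV_MAT_TYPE(_dst->type) == CV_32FC2 || CV_MAT_TYPE(_dst->type) == CV_64FC2) in function 'cvUndistortPointsInternal'
```

View pics/w4.png

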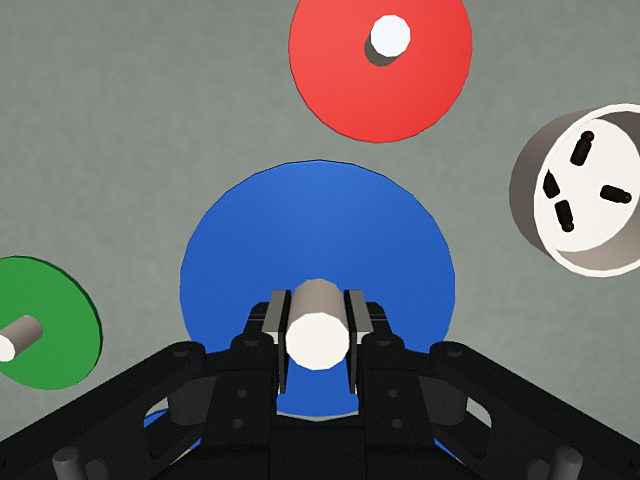

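The dish is cut off at the right edge (590,190), and the cover is held at (317,285). A little more +y will bring the whole rim into view.

Call:
jog_arm(commands=[[[0,0.1,0,0,0,0,10],[0,0.1,0,0,0,0,10],[0,0,0,0,0,0,10],[0,0,0,0,0,0,10]]])

```text
t: 11.6
position: [0.4842, -0.0347, 0.1264]
orientation: [-1.003, -2.976, 0.001]
ft_force: [-0.5, -0.8, -2.1]
gripper_width: 0.0207
gripper_force: 39.5
```

```bash
python3 - <<'E'
from m import *
im=save("wrist","w5")
go(.5337,.0884,.127)
z=r.get_obs()["position"][2]-.016+.012
for b,s,c in blobs(im,"blue"):
    if s[4]>9000:
        q=cv2.convexHull(contour(b)).reshape(-1,2); q=q[q[:,1]<300]; print(s,fitc(wray(q,z)),fitc(wray(q,z),.057))
        # foot of the circle, for display
for b,s,c in blobs(im,"white"):
    if s[4]>1000:
        q=cv2.convexHull(contour(b)).reshape(-1,2); q=q[q[:,0]<638]; print("w",s,c.round(),len(q),fitc(wray(q,.04)))
E
```

```text
t 11.65 p [ 0.484  -0.0351  0.1265] yang 52.7 tilt [-0.001 -0.001 -1.   ] shift/0.3 [ 0.1176  0.4279 -0.002 ] norm 0.1331 w 0.02044079494201935 F [ 0.7  0.1 -1.8] 39.474695920944214
[[-0.796, 0.606], [0.606, 0.796]]
[  180   160   275   194 35341] (array([ 0.48256556, -0.03337505,  0.05655797]), np.float64(9.151613542025308e-05)) (array([ 0.48301439, -0.03370126,  0.05      ]), np.float64(0.00015808366743454174))
w [ 259   13   39   42 1282] [278.  34.] 22 (array([0.37426947, 0.02218035, 0.01071796]), np.float64(7.682291173772752e-05))
w [  437    97   173   180 14705] [510. 184.] 61 (array([0.53142817, 0.08765776, 0.05449456]), np.float64(7.834052503989936e-05))
w [ 286  312   63   58 2854] [317. 341.] 27 (array([ 0.5347935 , -0.07315614,  0.02120404]), np.float64(0.00017172076691762092))
```

Call:
jog_arm(commands=[[[0.0235,0.0848,0,0,0,0,10],[0.0235,0.0848,0,0,0,0,10],[0.0235,0.0848,0,0,0,0,10],[0.0235,0.0848,0,0,0,0,10],[0.0235,0.0848,0,0,0,0,10],[0,0,0,0,0,0,10],[0,0,0,0,0,0,10]]])

```text
t: 12.35
position: [0.5331, 0.0875, 0.1266]
orientation: [-1.004, -2.977, 0.001]
ft_force: [-0.2, -0.0, -1.3]
gripper_width: 0.0207
gripper_force: 39.6
```

Call:
jog_arm(commands=[[[0,0,0.06,0,0,0,10],[0,0,0.08,0,0,0,10],[0,0,0.06,0,0,0,10],[0,0,0.02,0,0,0,10],[0,0,0,0,0,0,10],[0,0,0,0,0,0,10]]])

```text
t: 12.95
position: [0.5338, 0.0879, 0.0616]
orientation: [1.004, 2.976, 0.0]
ft_force: [-1.4, 0.4, -0.9]
gripper_width: 0.0206
gripper_force: 39.6
```

```bash
python3 - <<'E'
from m import *
a=save("scene","s6"); b=save("top","t6")
go(.533,.0873,.049)
cv2.imwrite("pics/c6.png",np.hstack([cv2.resize(x,None,fx=4,fy=4,interpolation=2)[:,:,::-1] for x in(a[210:310,280:380],b[205:305,260:360])]))
E
```

```text
t 13.05 p [0.534  0.0884 0.0618] yang 52.7 tilt [ 0.001  0.    -1.   ] shift/0.3 [ 0.0004 -0.0049  0.0425] norm 0.0128 w 0.020771393362903876 F [ 0.3 -0.6 -0.7] 39.594406485557556
[[-0.796, 0.605], [0.605, 0.796]]
```

View pics/c6.png

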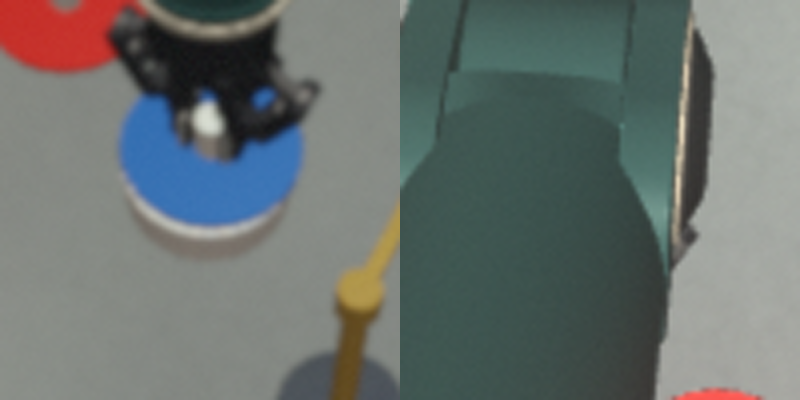

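The scene crop shows the cover just above the dish, concentric with it (left panel, 210,150). Top view is blocked by the arm. Lower gently.

Call:
jog_arm(commands=[[[0,-0.0015,0.008,0,0,0,10],[0,0,0.008,0,0,0,10],[0,0,0.007,0,0,0,10],[0,0,0.006,0,0,0,10],[0,0,0,0,0,0,10]]])

```text
t: 13.55
position: [0.5331, 0.0882, 0.0518]
orientation: [-1.003, -2.977, 0.001]
ft_force: [0.2, -0.6, -0.9]
gripper_width: 0.0207
gripper_force: 39.6
```

Call:
jog_arm(commands=[[[0,0,0.005,0,0,0,10],[0,0,0.004,0,0,0,10],[0,0,0,0,0,0,10]]])

```text
t: 13.85
position: [0.5332, 0.0882, 0.0495]
orientation: [-1.003, -2.977, -0.0]
ft_force: [-1.2, -0.3, -0.0]
gripper_width: 0.021
gripper_force: 40.0
```

Call:
jog_arm(commands=[[[0,0,0.003,0,0,0,10],[0,0,0,0,0,0,10]]])

```text
t: 14.05
position: [0.5333, 0.0883, 0.0493]
orientation: [-1.003, -2.977, -0.001]
ft_force: [-7.6, -0.6, 20.2]
gripper_width: 0.0208
gripper_force: 42.0
```

Call:
jog_arm(commands=[[[0,0,0.003,0,0,0,10],[0,0,0,0,0,0,10]]])

```text
t: 14.25
position: [0.5333, 0.0882, 0.0492]
orientation: [-1.003, -2.977, -0.002]
ft_force: [-14.6, -1.4, 40.4]
gripper_width: 0.0207
gripper_force: 44.0
```

The cover stopped at 49 mm, the expected home height. Ease off the load, release, and rise.

Call:
jog_arm(commands=[[[0,0,-0.005,0,0,0,10],[0,0,0,0,0,0,10]]])

```text
t: 14.45
position: [0.5334, 0.0882, 0.0494]
orientation: [1.003, 2.977, 0.001]
ft_force: [-1.7, -1.0, 8.4]
gripper_width: 0.0206
gripper_force: 40.4
```

Call:
jog_arm(commands=[[[0,0,0,0,0,0,30],[0,0,0,0,0,0,40],[0,0,0,0,0,0,50],[0,0,0,0,0,0,50],[0,0,0,0,0,0,50],[0,0,-0.06,0,0,0,50],[0,0,-0.12,0,0,0,50],[0,0,-0.12,0,0,0,50]]])

```text
t: 15.25
position: [0.5328, 0.0879, 0.1399]
orientation: [-1.003, -2.976, 0.002]
ft_force: [0.8, -0.4, 1.0]
gripper_width: 0.0502
gripper_force: 0.0
```

Call:
jog_arm(commands=[[[0,0,-0.12,0,0,0,50],[0,0,-0.12,0,0,0,50],[-0.02,-0.14,0,0,0,0,50],[-0.02,-0.14,0,0,0,0,50],[-0.02,-0.14,0,0,0,0,50],[-0.02,-0.14,0,0,0,0,50],[-0.02,-0.14,0,0,0,0,50],[0,0,0,0,0,0,50]]])

```text
t: 16.05
position: [0.4277, -0.1011, 0.2114]
orientation: [1.012, 2.974, 0.001]
ft_force: [0.6, 1.1, -0.8]
gripper_width: 0.05
gripper_force: 0.0
```

```bash
python3 - <<'E'
from m import *
a=save("scene","s7"); b=save("top","t7")
for cam,im in(("scene",a),("top",b)):
    for m,s,c in blobs(im,"blue"):
        if 600<s[4]<5000: print(cam,c.round(),fitc(onz(cam,contour(m),.045)),"lo",fitc(onz(cam,contour(m),.012)))
cv2.imwrite("pics/c7.png",np.hstack([cv2.resize(x,None,fx=2.6,fy=2.6,interpolation=2)[:,:,::-1] for x in(a[190:340,270:420],b[140:290,210:360])]))
E
```

```text
scene [332. 250.] (array([0.53570717, 0.08865111, 0.05312898]), np.float64(0.0006347215754580232)) lo (array([0.51667085, 0.09287276, 0.05458808]), np.float64(0.0006521465194424641))
scene [186. 280.] (array([ 0.55392457, -0.2791931 ,  0.04317807]), np.float64(0.0005620868478188281)) lo (array([ 0.53538844, -0.28507473,  0.04436402]), np.float64(0.0005775162660951786))
scene [237. 316.] (array([ 0.67096871, -0.16451912,  0.06043242]), np.float64(0.0005304373925989732)) lo (array([ 0.6556474 , -0.16725045,  0.06209227]), np.float64(0.000545004155633712))
top [422. 200.] (array([ 0.64731182, -0.16054993,  0.06161786]), np.float64(0.000537438007148267)) lo (array([ 0.65350332, -0.16567429,  0.06325954]), np.float64(0.0005517505747942142))
top [306. 255.] (array([0.5338898 , 0.09046474, 0.0539647 ]), np.float64(0.0005134874117344195)) lo (array([0.53705965, 0.09202744, 0.05540223]), np.float64(0.0005271662738934183))
top [479. 250.] (array([ 0.53400091, -0.27660908,  0.04205945]), np.float64(0.004040764095885365)) lo (array([ 0.53714189, -0.28481818,  0.04319746]), np.float64(0.004144919207013185))
```

View pics/c7.png

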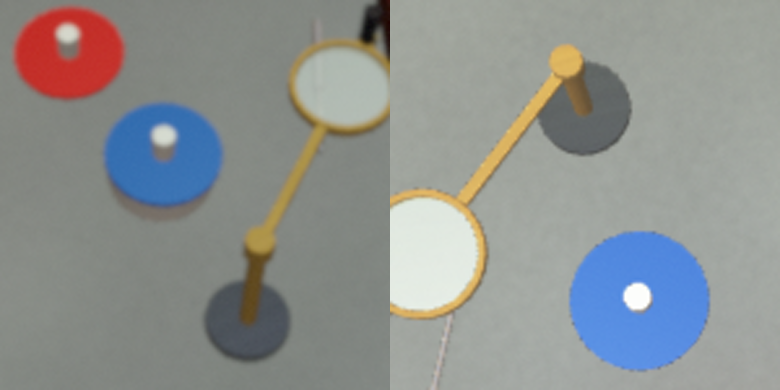

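The cover is level on the dish, at (163,155) and (638,300) in the crops. Its fitted radius at 45 mm height matches a home seat, and the lens is well clear.

```bash
python3 -c "
from bench import r
print(r.close_job())"
```

```text
the job is handed in; nothing more can be done
None
```

The job is handed in: I swung the lens clear to the left, then set the middle blue cover fully home and level on the dish and let go, finishing at about 16 s of the 61 s allowed. The last pictures show the other two blue covers where they started; I did not re-measure the flask or the probe.

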